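Find the high spot of an out-of-round pulley on the truing stand

ROBOT

A 7-joint arm with a two-finger parallel gripper is mounted at the origin on the work surface. World frame = base frame: x ahead of the robot, y to its left, z up, the work surface at z = 0. Lengths are in m, angles in rad, forces in N, time in s.
With the tool pointing down it reaches from about 0.425 to 0.825 m from the base axis. Payload 3.6 kg.
Tool frame: the origin (TCP) lies midway between the tips of the shut fingers; the grasp point (between the pads) lies 19 mm behind it; z points along the fingers, y is the line along which they close (so a half turn about z gives the same grasp; the last joint's range is limited). The gripper opens to 85 mm and grips with 20 to 120 N. Pads are 22 mm wide; open, the fingers measure 114 mm over their backs; the gripper's body (76 mm by 85 mm) begins 54 mm behind the grasp point. The pads swing forward as they close: fully open they stand 13 mm farther back than shut.
Start: joints at [1.147, 0.615, -0.013, 1.423, 0.008, 1.103, -0.04], TCP at [0.251, -0.599, 0.231] pointing down, gripper open.
Joint ranges: [-3.12, 3.12], [-0.3, 2.06], [-1.34, 1.32], [0.26, 2.42], [-1.36, 4.5], [0.01, 1.98], [-2.84, 2.84]. Speed limits (rad/s): [2.79, 2.79, 3.14, 3.14, 3.14, 3.14, 3.14].

INTERFACE

Orientations are given as a unit quaternion [x, y, z, w].
In Python, from bench import * gives the robot as it stands.
- The arm moves only by the tool servo_tool, never from a script. Its argument "increments" is a list of rows, each an object with "dp": the shift along the tool's x, y, z in mm, a list of three; "yaw": the turn about the tool's z in rad; "grip": the opening, from 0 (shut) to 1 (fully open). In form: [{"dp": [dx, dy, dz], "yaw": yaw, "grip": grip}, ...]. A call has 1 to 5 rows; each row is the pose to reach, as a shift and turn from the pose commanded when the call began, along the tool's axes at that moment; what a row does not reach only later rows make up. A row lasts 1/12 s, in which the tool goes at most 41.7 mm and 7.16 degrees, less where a joint would pass 70% of its speed; a pose out of reach is approached as far as the arm can. A call with a gripper value outside its range is refused whole. The fingers move at their own pace and stop on an object; "force" is the grip in N (left out, the last holds). Time passes only in rows, so rows that repeat a pose let the fingers close. It gives the time, the measured TCP pose, the force, the opening and the grip force at its end, in the units of the state.
- get_state(): the state, without advancing time (a new reading comes with each control period).
- camera(name): name is "scene" or "side" or "wrist"; returns a dict with "image" (420x560x3 uint8, blue, green, red), "camera_matrix" (3x3 intrinsics, pixels), "cam_to_world" (4x4, takes a point from camera to world coordinates). Camera axes: x right, y down, z forward; pixel columns grow to the right and rows downward; lengths in m; the calibration is good to about 2 mm. A picture is of the moment at which its call begins. There is no depth.
- finish_job(): hands the job in; it is judged then, once.
The state is a dict: "time_s": time; "joint_positions": joint angles; "dq": joint speeds; "tau": joint torques, N m; "position": TCP position; "eef_rot": TCP orientation; "force": force on the tool from outside, world axes, zero at the start; "torque": the same for the moment, N m; "opening": finger opening in m; "grip_force": force on a finger pad.
Only numpy, scipy, OpenCV 4.12 (cv2) and the standard library are available. Lean on these libraries where they do the work, as an engineer would, in place of code of your own. Each camera call takes 0.05 s, during which the arm holds its last target. There are 200 camera calls.

TASK

Slide the dial gauge by its red handle home until you feel it press on its stop, hold it pressed there for a moment without forcing it, and let go: its sprung plunger then bears on the pulley's rim. Now turn the pulley on its centres with the black knob, pinched lightly, watching the needle swing; find the pulley's high spot (where the plunger is pushed in furthest) and leave it standing there at the plunger, with the gauge still home and your hand off. Leave the other things on the bench where they are.

Things in the scene. Friction and masses are not known exactly. Their poses are not given: they have to be found in the camera images.
- stand: Green truing stand fixed to the bench. Origin on the bench under the turning axis, z up, +y from the gauge towards the pulley. Bed 130 x 400 mm, 16 mm thick, from y = -290 to +110 mm. Green post at y = +88 mm; its overarm (top at z 139 mm, 34 mm wide) reaches over the pulley to the axis.
- knob_axis (a point): Fixed point on the vertical turning axis (it does not turn), at z 178 mm, the height to grip the round black knob (42 mm diameter, z 158 to 197 mm). Pinch it with under 35 N a finger. It drives the upper centre and the pulley; turns freely nearly two turns either way, against about 0.1 N m of steady drag, and stays where it is left.
- handle (a point): Grip point, z 100 mm, of the gauge carriage's upright red handle: 30 mm along the stand's x, 14 mm along its y, top at z 116 mm, standing on the blue carriage (top z 42 mm). The dial gauge on it (66 mm diameter, z 68 to 93 mm) has its centre 70 mm from the handle towards the stand's +y, so its edge is 30 mm from the handle's face.
- carriage (a joint): Position of the gauge carriage along the stand's +y (m): 0 is fully back, 0.050 is home, touching its stop. It slides with about 6 N of drag and stays where it is left. A millimetre short of the stop is still home.
- plunger (a joint): How far the gauge's horizontal brass plunger is pushed in (m): 0 is free, 0.017 its full travel. Spring 1.2 N at 0, 3.2 N at full travel. With the carriage home it reads between about 0.002 and 0.014 as the pulley turns, in one rise and fall a turn, like a sinusoid.
- plunger_tip (a point): Outermost point of the plunger's ball end (ball 8 mm diameter), at z 78 mm, on the side of the carriage that faces the pulley.
- needle (a joint): Angle of the red needle on the dial, which lies face up (rad): 300 rad per metre of plunger, clockwise from above as the plunger is pushed in; 0 when the plunger is free.
- spindle (a joint): Angle (rad) through which knob and pulley have been turned since the start, positive anticlockwise from above; 0 at the start.
- spacer: Bystander: brass ring 32 mm across, 12 mm high, lying on the stand's bed.
- spare_pulley: Bystander: loose aluminium pulley 80 mm across, 32 mm high; origin under its centre.
- hammer: Bystander: hammer lying on the bench.
- wrench: Bystander: wrench lying on the bench.
- offcut: Bystander: wood offcut 160 x 45 x 40 mm.
- oil_can: Bystander: red can 56 mm across, 120 mm high.
- file: Bystander: flat file with wooden handle, about 300 mm long.
- pulley_mid (a point): Fixed point on the turning axis at z 78 mm, the pulley's mid height. Aluminium flat-belt pulley, 100 mm diameter, 26 mm high (z 65 to 91 mm), held between an upright lower centre and the driven upper centre. Its rim is 6 mm off its bore, in a direction that no listed pose shows.
- stop: Dark steel stop bar across the stand's bed (90 mm along the stand's x, 10 mm thick, z 16 to 44 mm), fixed between carriage and pulley; the blue carriage's front face meets it squarely. Origin is the stand's origin. Press the carriage on it with some 3 to 15 N beyond the slide's drag (6 N) and the plunger's spring (up to 3 N); over 25 N forces it.

How it is judged:
On the way, in this order (a step that is already met when the one before it is completed fails the run):
1. the gauge carriage is home (within 1.5 mm) and pressed on its stop with at least 2 N (value of joint carriage above 0.0485 m and contact force between carriage and stop above 2 N), for 0.2 s.
2. the pulley's high spot stands at the plunger: the plunger's tip is pressed back to within 0.5 mm of the furthest it can be pushed, 56 mm from the axis (about 23 degrees either way), gauge home (y of plunger_tip in the frame of stand below -0.0555 m and value of joint carriage above 0.0485 m), for 0.3 s.
At the end, for the whole second after the job is handed in: The gauge carriage is within 1.5 mm of its stop, and the pulley is at rest with its high spot at the plunger: the plunger's tip is held at least 55.5 mm from the turning axis (56 mm is the furthest), about 23 degrees either way (all of step 2 and velocity of joint spindle between -0.05 and 0.05 rad/s); the robot touches nothing.
It fails at once if the carriage is rammed on its stop: more than 25 N (contact force between carriage and stop above 25 N).
It fails at once if the knob is squeezed or strained: over 80 N in all on it (two fingers at 35 N make 70 N) (contact force between the fingers and spindle above 80 N).
It fails at once if a bystander is moved more than 30 mm (distance of any of spacer, spare_pulley, hammer, wrench, offcut, oil_can, file from where it was at the start of the episode above 0.03 m).
It also fails if it takes over 67 s, if anything falls off the work surface, if the arm or the gripper's body presses on something with over 40 N, if the wrist force passes 120 N, or if a joint passes its speed limit or range.

## Working session

There is one attempt and no reset: what is moved stays moved. The work goes in short steps, Python scripts to look and compute and a tool call to move; the robot and the scene stay as the last step left them, time stands still between calls to the robot, and variables do not carry over. Pictures are saved under pics/ and viewed, at most 10 in all, crops included, and the job is handed in when it is done.

Besides the shell and the picture viewer there is one more tool, called after "Call:" by a JSON object that holds its "op" and its "data". servo_tool: Moves the arm, as the interface text tells. Its arguments: {"type":"object","properties":{"increments":{"type":"array"},"force":{"type":"number"}},"required":["increments"]}

```bash
mkdir -p pics; cat > h.py <<'E'
from bench import *
import numpy as np, cv2
def ray(c,u,v,z):
    K=np.array(c["camera_matrix"]);T=np.array(c["cam_to_world"])
    d=T[:3,:3]@np.linalg.solve(K,[u,v,1.]);o=T[:3,3]
    return o+d*(z-o[2])/d[2]
def proj(c,p):
    K=np.array(c["camera_matrix"]);T=np.array(c["cam_to_world"])
    q=K@(T[:3,:3].T@(np.array(p)-T[:3,3]));return q[:2]/q[2]
E
python3 - <<'E'
from h import *
import pickle
d={n:camera(n) for n in("scene","side")}
pickle.dump(d,open("c0.pkl","wb"))
for n in d:
    print(n,np.round(d[n]["cam_to_world"],3).tolist(),np.round(d[n]["camera_matrix"],1).tolist())
    cv2.imwrite(f"pics/{n}0.png",d[n]["image"])
s=get_state();print(s)
E
```

```text
scene [[-0.773, 0.552, -0.312, 0.887], [0.634, 0.664, -0.397, 0.482], [-0.013, -0.505, -0.863, 1.151], [0.0, 0.0, 0.0, 1.0]] [[457.4, 0.0, 280.9], [0.0, 457.4, 207.2], [0.0, 0.0, 1.0]]
side [[0.824, 0.325, -0.464, 1.238], [0.566, -0.494, 0.66, -0.99], [-0.015, -0.807, -0.591, 0.993], [0.0, 0.0, 0.0, 1.0]] [[435.2, 0.0, 277.0], [0.0, 435.2, 205.6], [0.0, 0.0, 1.0]]
{'time_s': 0.1, 'joint_positions': array([ 1.14750674,  0.61586905, -0.01261391,  1.42472795,  0.00814279,
        1.10343433, -0.04039102]), 'dq': array([-5.24172896e-04, -3.07151400e-03,  5.06147874e-05, -2.82793330e-03,
        1.49741202e-03, -5.24163962e-04,  4.71353378e-04]), 'tau': array([ 1.22771111e-03, -4.70382106e+01,  2.60399356e-01, -1.71571738e+01,
        1.01668836e-02,  5.85062080e-03,  8.79216572e-06]), 'position': array([ 0.25092964, -0.59886155,  0.23022736]), 'eef_rot': array([ 9.80374496e-01,  1.97140617e-01, -2.69905525e-04, -1.16300883e-03]), 'force': array([0.79121152, 0.74330634, 0.32288332]), 'torque': array([-0.00270422, -0.00466784,  0.0018773 ]), 'grip_force': 0.0, 'opening': 0.08539732798714078}
```

View pics/scene0.png

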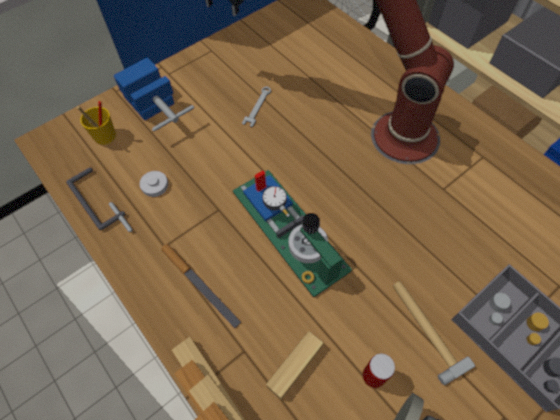

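View pics/side0.png

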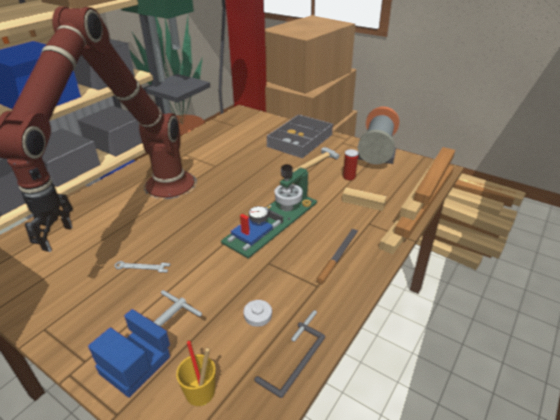

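The scene view shows the red handle at (260,178), the dial at (275,197), the knob at (311,222) and the post at (330,262). The side view shows the handle at (244,222) and the knob at (287,172).

```bash
cat > m.py <<'E'
from h import *
import pickle
d=pickle.load(open("c0.pkl","rb"))
def tri(uv):
    A=[];b=[]
    for n,(u,v) in uv.items():
        c=d[n];T=np.array(c["cam_to_world"]);r=T[:3,:3]@np.linalg.solve(np.array(c["camera_matrix"]),[u,v,1.]);r/=np.linalg.norm(r)
        P=np.eye(3)-np.outer(r,r);A.append(P);b.append(P@T[:3,3])
    return np.linalg.lstsq(np.vstack(A),np.hstack(b),rcond=None)[0]
def blob(n,f,box):
    x0,y0,x1,y1=box;im=d[n]["image"][y0:y1,x0:x1].astype(int)
    m=f(*np.moveaxis(im,2,0)).astype(np.uint8)
    k,l,s,c=cv2.connectedComponentsWithStats(m);i=1+np.argmax(s[1:,4])
    print(n,s[i],c[i]+[x0,y0]);return c[i]+[x0,y0]
red=lambda b,g,r:(r>110)&(g<70)&(b<70)
blk=lambda b,g,r:(r<50)&(g<50)&(b<50)
wh=lambda b,g,r:(r>150)&(g>150)&(b>150)
H=tri({"scene":blob("scene",red,(248,165,272,195)),"side":blob("side",red,(232,208,254,240))})
K=tri({"scene":blob("scene",blk,(300,210,322,234)),"side":blob("side",blk,(278,162,296,182))})
D=tri({"scene":blob("scene",wh,(262,185,290,212)),"side":blob("side",wh,(246,204,272,226))})
print(H,K,D)
for a,b in((H,K),(H,D),(D,K)):
    print(np.linalg.norm((b-a)[:2]),np.arctan2((b-a)[1],(b-a)[0]))
gm=lambda b,g,r:(g>r+15)&(g>b+8)
c=d["scene"];x0,y0=220,160
im=c["image"][160:300,220:360].astype(int);m=gm(*np.moveaxis(im,2,0)).astype(np.uint8)
cv2.imwrite("pics/z.png",cv2.resize(np.hstack([c["image"][160:300,220:360],d["side"]["image"][140:260,210:330][:,:].repeat(1,0) if 0 else cv2.resize(d["side"]["image"][150:255,215:320],(140,140))]),(800,400),interpolation=2))
E
python3 m.py
```

```text
scene [ 7  5 10  9 46] [259.47826087 174.06521739]
side [  8   7   9  19 120] [244.30833333 223.875     ]
scene [  0   4  19  20 268] [310.24253731 223.02985075]
side [ 5  3  8  7 32] [286.625  167.6875]
scene [  2   2  21  19 290] [273.89655172 196.19655172]
side [  3   2  18  12 161] [257.80124224 211.57142857]
[ 0.48804578 -0.1242741   0.0892087 ] [0.5087961  0.11626434 0.18634175] [ 0.4943981  -0.04582056  0.08863641]
0.2414318035141456 1.4847432483986147
0.07871028870994705 1.4900033404260384
0.16272313040677558 1.4821989149743973
```

View pics/z.png

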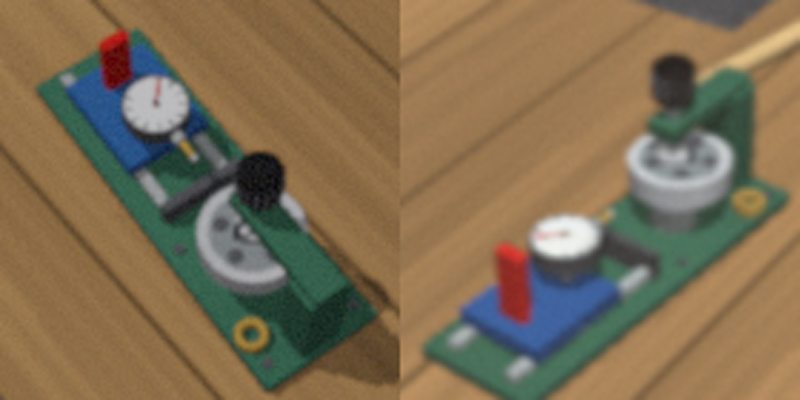

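The zoomed view confirms the layout: handle, dial, stop bar, then the pulley with the knob above it. The stand's +y points along world yaw of about 1.485. I'm moving above the handle.

Call:
{"op": "servo_tool", "data": {"increments": [{"dp":[30,-26,0],"yaw":0,"grip":0.75},{"dp":[61,-52,0],"yaw":0,"grip":0.75},{"dp":[92,-78,0],"yaw":0,"grip":0.75},{"dp":[122,-104,0],"yaw":0,"grip":0.75},{"dp":[153,-130,0],"yaw":0,"grip":0.75}]}}

```text
time_s: 0.52
position: [0.3422, -0.4185, 0.2309]
eef_rot: [0.98, 0.197, -0.0, -0.0]
force: [1.4, 0.5, 0.6]
opening: 0.0638
grip_force: 0.0
```

Call:
{"op": "servo_tool", "data": {"increments": [{"dp":[30,-26,0],"yaw":0,"grip":0.75},{"dp":[61,-52,0],"yaw":0,"grip":0.75},{"dp":[92,-78,0],"yaw":0,"grip":0.75},{"dp":[122,-104,0],"yaw":0,"grip":0.75},{"dp":[153,-130,0],"yaw":0,"grip":0.75}]}}

```text
time_s: 0.93
position: [0.433, -0.2395, 0.2311]
eef_rot: [0.98, 0.197, -0.0, -0.0]
force: [0.3, 0.6, 0.6]
opening: 0.0641
grip_force: 0.0
```

Call:
{"op": "servo_tool", "data": {"increments": [{"dp":[30,-26,0],"yaw":-0.12,"grip":0.75},{"dp":[61,-52,0],"yaw":-0.24,"grip":0.75},{"dp":[94,-81,0],"yaw":-0.36,"grip":0.75},{"dp":[94,-81,0],"yaw":-0.48,"grip":0.75},{"dp":[94,-81,0],"yaw":-0.6,"grip":0.75}]}}

```text
time_s: 1.35
position: [0.4895, -0.1259, 0.2311]
eef_rot: [0.875, 0.484, 0.001, -0.001]
force: [-0.4, -0.7, -0.7]
opening: 0.064
grip_force: 0.0
```

Call:
{"op": "servo_tool", "data": {"increments": [{"dp":[0,0,0],"yaw":-0.12,"grip":0.75},{"dp":[0,0,0],"yaw":-0.24,"grip":0.75},{"dp":[0,0,0],"yaw":-0.36,"grip":0.75},{"dp":[0,0,0],"yaw":-0.488,"grip":0.75},{"dp":[0,0,0],"yaw":-0.488,"grip":0.75}]}}

```text
time_s: 1.77
position: [0.4879, -0.1305, 0.2309]
eef_rot: [0.736, 0.677, -0.0, -0.001]
force: [0.1, -0.3, -0.2]
opening: 0.064
grip_force: 0.0
```

```bash
cat >> h.py <<'E'
def rel(p,th):
    "dp (mm) and yaw from now to world point p with tool x at angle th"
    from scipy.spatial.transform import Rotation as R
    s=get_state();M=R.from_quat(s["eef_rot"]).as_matrix()
    a=np.arctan2(M[1,0],M[0,0])
    print("pos",np.round(s["position"],4),"thx",round(a,3),"tilt",np.round(M[:,2],3),"t",s["time_s"],"q7",round(s["joint_positions"][6],2),"F",np.round(s["force"],1),"open",round(s["opening"],4),"gf",round(s["grip_force"],1))
    print("dp",np.round(1000*M.T@(np.array(p)-s["position"]),1),"yaw",round(-((th-a+np.pi)%(2*np.pi)-np.pi),3))
E
python3 - <<'E'
from h import *
rel([.488,-.128,.231],1.485)
c=camera("wrist");cv2.imwrite("pics/w1.png",c["image"])
import pickle;pickle.dump(c,open("w1.pkl","wb"))
print(np.round(c["cam_to_world"],3).tolist(),proj(c,[.488,-.128,.116]),c["camera_matrix"])
E
```

```text
pos [ 0.4879 -0.1305  0.2309] thx 1.487 tilt [-0.001  0.001 -1.   ] t 1.7667 q7 -0.06 F [ 0.1 -0.3 -0.2] open 0.064 gf 0.0
dp [ 2.5 -0.1 -0.1] yaw 0.002
[[0.996, -0.08, -0.027, 0.494], [-0.084, -0.949, -0.304, -0.053], [-0.001, 0.305, -0.952, 0.373], [0.0, 0.0, 0.0, 1.0]] [275.36413637 196.7258205 ] [[356.88075356   0.         273.82187583]
 [  0.         356.88075356 205.22666432]
 [  0.           0.           1.        ]]
```

View pics/w1.png

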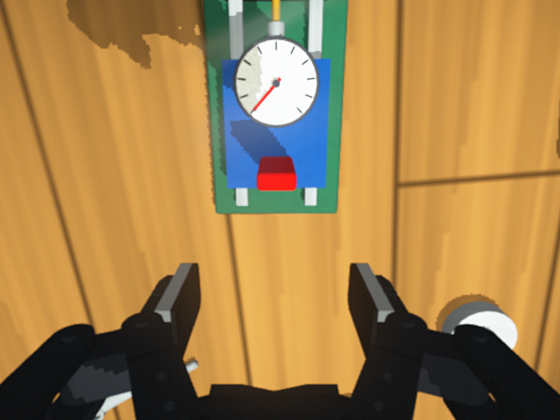

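The wrist view shows the handle top at about (277,181) and the dial centre at (276,83), with the needle at about 7:30 on the dial.

```bash
python3 - <<'E'
from h import *
import pickle
c=pickle.load(open("w1.pkl","rb"));im=c["image"]
hsv=cv2.cvtColor(im,cv2.COLOR_BGR2HSV)
m=(((hsv[...,0]<8)|(hsv[...,0]>172))&(hsv[...,1]>180)&(hsv[...,2]>70)).astype(np.uint8)[140:210,240:310]
ys,xs=np.nonzero(m)
for r in range(ys.min(),ys.max()+1):
    w=xs[ys==r];print(r+140,w.min()+240,w.max()+240,int(im[r+140,276,2]),end='; ')
h=ray(c,276.5,181,.116);D=ray(c,276,82.5,.093)
print('\n',h,D,np.linalg.norm((D-h)[:2]),np.arctan2(*(D-h)[1::-1]))
g=(hsv[...,0]>50)&(hsv[...,0]<95)&(hsv[...,1]>90)
for r in(20,110,200):
    w=np.nonzero(g[r])[0];w=w[(w>195)&(w<355)];a,b=ray(c,w.min(),r,.016),ray(c,w.max(),r,.016);print(a[:2],b[:2],(a+b)[:2]/2)
E
```

```text
157 286 288 126; 158 265 290 131; 159 270 290 128; 160 267 291 129; 161 265 291 130; 162 262 291 131; 163 261 291 130; 164 261 292 130; 165 261 292 129; 166 260 292 130; 167 260 292 131; 168 260 293 132; 169 260 293 130; 170 259 293 130; 171 260 293 129; 172 259 294 144; 173 259 294 191; 174 258 294 231; 175 258 295 242; 176 257 295 249; 177 257 295 252; 178 257 295 252; 179 257 295 252; 180 257 295 252; 181 257 295 252; 182 257 295 252; 183 257 295 252; 184 257 295 252; 185 257 295 252; 186 258 295 252; 187 258 295 252; 188 258 295 251; 189 259 294 248; 190 261 291 224; 
 [ 0.48984316 -0.11596284  0.116     ] [ 0.49528684 -0.04660451  0.093     ] 0.06957163662307267 1.4924704905890278
[0.43631574 0.01354941] [0.56213684 0.00291953] [0.49922629 0.00823447]
[ 0.43284935 -0.06497911] [ 0.55643996 -0.07538284] [ 0.49464466 -0.07018098]
[ 0.42360808 -0.15568294] [ 0.54878533 -0.1661759 ] [ 0.48619671 -0.16092942]
```

Call:
{"op": "servo_tool", "data": {"increments": [{"dp":[15,1,20],"yaw":0,"grip":0.75},{"dp":[15,1,55],"yaw":0,"grip":0.75},{"dp":[15,1,90],"yaw":0,"grip":0.75},{"dp":[15,1,120],"yaw":0,"grip":0.75},{"dp":[15,1,135],"yaw":0,"grip":0.75}]}}

```text
time_s: 2.23
position: [0.4883, -0.1152, 0.093]
eef_rot: [0.738, 0.675, -0.002, -0.002]
force: [-1.3, -0.4, 0.0]
opening: 0.0638
grip_force: 0.0
```

Call:
{"op": "servo_tool", "data": {"increments": [{"dp":[0,0,16],"yaw":0,"grip":0.75},{"dp":[0,0,16],"yaw":0,"grip":0.2},{"dp":[0,0,16],"yaw":0,"grip":0.2},{"dp":[0,0,16],"yaw":0,"grip":0.2},{"dp":[0,0,16],"yaw":0,"grip":0.2}], "force": 50}}

```text
time_s: 2.65
position: [0.4909, -0.1155, 0.0812]
eef_rot: [0.737, 0.676, 0.0, 0.0]
force: [-0.7, 0.9, -2.5]
opening: 0.0291
grip_force: 51.2
```

Call:
{"op": "servo_tool", "data": {"increments": [{"dp":[4,0,0],"yaw":0,"grip":0.2},{"dp":[10,0,0],"yaw":0,"grip":0.2},{"dp":[18,0,0],"yaw":0,"grip":0.2},{"dp":[25,0,0],"yaw":0,"grip":0.2},{"dp":[30,0,0],"yaw":0,"grip":0.2}]}}

```text
time_s: 3.07
position: [0.493, -0.0883, 0.0812]
eef_rot: [0.738, 0.675, -0.001, 0.002]
force: [-1.8, -6.6, -0.7]
opening: 0.0291
grip_force: 51.4
```

Call:
{"op": "servo_tool", "data": {"increments": [{"dp":[3,0,0],"yaw":0,"grip":0.2},{"dp":[6,0,0],"yaw":0,"grip":0.2},{"dp":[9,0,0],"yaw":0,"grip":0.2},{"dp":[11,0,0],"yaw":0,"grip":0.2},{"dp":[12,0,0],"yaw":0,"grip":0.2}]}}

```text
time_s: 3.48
position: [0.494, -0.0765, 0.0812]
eef_rot: [0.738, 0.675, -0.001, 0.002]
force: [-2.1, -6.3, 0.2]
opening: 0.0293
grip_force: 51.5
```

Call:
{"op": "servo_tool", "data": {"increments": [{"dp":[1,0,0],"yaw":0,"grip":0.2},{"dp":[2,0,0],"yaw":0,"grip":0.2},{"dp":[3,0,0],"yaw":0,"grip":0.2},{"dp":[4,0,0],"yaw":0,"grip":0.2},{"dp":[5,0,0],"yaw":0,"grip":0.2}]}}

```text
time_s: 3.9
position: [0.4943, -0.0719, 0.0812]
eef_rot: [0.738, 0.675, -0.001, 0.002]
force: [-0.9, -6.6, -0.6]
opening: 0.029
grip_force: 51.5
```

Call:
{"op": "servo_tool", "data": {"increments": [{"dp":[1,0,0],"yaw":0,"grip":0.2},{"dp":[2,0,0],"yaw":0,"grip":0.2},{"dp":[2,0,0],"yaw":0,"grip":0.2}]}}

```text
time_s: 4.15
position: [0.4944, -0.0702, 0.0812]
eef_rot: [0.738, 0.675, -0.002, 0.002]
force: [-1.0, -5.6, 0.5]
opening: 0.0299
grip_force: 51.5
```

Call:
{"op": "servo_tool", "data": {"increments": [{"dp":[1,0,0],"yaw":0,"grip":0.2},{"dp":[2,0,0],"yaw":0,"grip":0.2},{"dp":[2,0,0],"yaw":0,"grip":0.2}]}}

```text
time_s: 4.4
position: [0.4946, -0.0685, 0.0812]
eef_rot: [0.738, 0.675, -0.002, 0.002]
force: [-2.5, -7.4, 0.7]
opening: 0.0292
grip_force: 51.5
```

Call:
{"op": "servo_tool", "data": {"increments": [{"dp":[1,0,0],"yaw":0,"grip":0.2},{"dp":[2,0,0],"yaw":0,"grip":0.2},{"dp":[2,0,0],"yaw":0,"grip":0.2}]}}

```text
time_s: 4.65
position: [0.4947, -0.0666, 0.0812]
eef_rot: [0.738, 0.675, -0.002, 0.002]
force: [-1.7, -7.5, 0.5]
opening: 0.0294
grip_force: 51.5
```

Call:
{"op": "servo_tool", "data": {"increments": [{"dp":[0.5,0,0],"yaw":0,"grip":0.2},{"dp":[1,0,0],"yaw":0,"grip":0.2},{"dp":[1.5,0,0],"yaw":0,"grip":0.2},{"dp":[1.5,0,0],"yaw":0,"grip":0.2}]}}

```text
time_s: 4.98
position: [0.4948, -0.0658, 0.0812]
eef_rot: [0.738, 0.675, -0.002, 0.002]
force: [-1.6, -8.5, 0.9]
opening: 0.0295
grip_force: 51.6
```

Call:
{"op": "servo_tool", "data": {"increments": [{"dp":[0.5,0,0],"yaw":0,"grip":0.2},{"dp":[1,0,0],"yaw":0,"grip":0.2},{"dp":[1,0,0],"yaw":0,"grip":0.2}]}}

```text
time_s: 5.23
position: [0.4948, -0.0658, 0.0812]
eef_rot: [0.738, 0.675, -0.003, 0.002]
force: [0.1, -10.2, 0.6]
opening: 0.0295
grip_force: 51.6
```

Call:
{"op": "servo_tool", "data": {"increments": [{"dp":[0.7,0,0],"yaw":0,"grip":0.2},{"dp":[1.5,0,0],"yaw":0,"grip":0.2},{"dp":[2.2,0,0],"yaw":0,"grip":0.2},{"dp":[2.2,0,0],"yaw":0,"grip":0.2},{"dp":[2.2,0,0],"yaw":0,"grip":0.2}]}}

```text
time_s: 5.65
position: [0.4947, -0.0658, 0.0811]
eef_rot: [0.738, 0.674, -0.004, 0.003]
force: [-2.1, -13.2, 2.0]
opening: 0.0289
grip_force: 51.6
```

Call:
{"op": "servo_tool", "data": {"increments": [{"dp":[0.4,0,0],"yaw":0,"grip":0.2},{"dp":[0.8,0,0],"yaw":0,"grip":0.2},{"dp":[0.8,0,0],"yaw":0,"grip":0.2},{"dp":[0.8,0,0],"yaw":0,"grip":0.2},{"dp":[0.8,0,0],"yaw":0,"grip":0.2}]}}

```text
time_s: 6.07
position: [0.4948, -0.0658, 0.0812]
eef_rot: [0.739, 0.674, -0.004, 0.004]
force: [-2.0, -14.5, 0.9]
opening: 0.0294
grip_force: 51.6
```

The carriage is pressed on the stop at about 7 N net. I'll ease off and release it, then rise.

Call:
{"op": "servo_tool", "data": {"increments": [{"dp":[-2,0,0],"yaw":0,"grip":0.2},{"dp":[-5,0,0],"yaw":0,"grip":0.2},{"dp":[-5,0,0],"yaw":0,"grip":0.75},{"dp":[-5,0,0],"yaw":0,"grip":0.75},{"dp":[-5,0,0],"yaw":0,"grip":0.75}]}}

```text
time_s: 6.48
position: [0.496, -0.0611, 0.081]
eef_rot: [0.737, 0.676, 0.001, 0.0]
force: [-0.1, 0.0, -0.8]
opening: 0.0636
grip_force: 0.0
```

Call:
{"op": "servo_tool", "data": {"increments": [{"dp":[0,0,0],"yaw":0,"grip":0.75},{"dp":[0,0,-40],"yaw":0,"grip":0.75},{"dp":[0,0,-80],"yaw":0,"grip":0.75},{"dp":[0,0,-120],"yaw":0,"grip":0.75},{"dp":[0,0,-150],"yaw":0,"grip":0.75}]}}

```text
time_s: 6.9
position: [0.4962, -0.0611, 0.2336]
eef_rot: [0.736, 0.677, 0.002, 0.001]
force: [0.9, -0.5, 0.1]
opening: 0.0639
grip_force: 0.0
```

```bash
python3 - <<'E'
from h import *
import pickle
c=camera("wrist");cv2.imwrite("pics/w2.png",c["image"]);pickle.dump(c,open("w2.pkl","wb"))
rel([.509,.116,.231],1.487)
E
```

```text
pos [ 0.4997 -0.0612  0.2388] thx 1.486 tilt [ 0.015 -0.001 -1.   ] t 6.95 q7 -0.19 F [ 1.3 -0.3  3.1] open 0.0643 gf 0.0
dp [177.3  -5.8   7.8] yaw -0.001
```

View pics/w2.png

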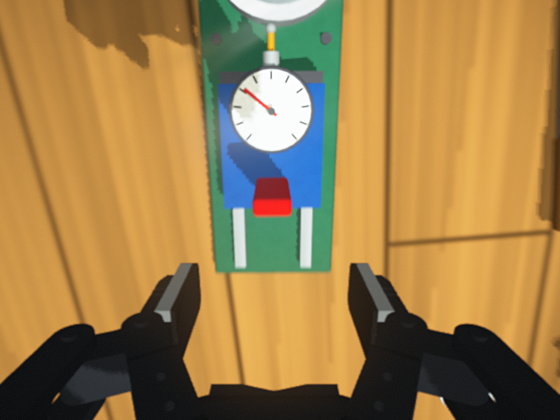

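The needle now points to the upper left, about 87° clockwise of its zero, so the plunger is in about 5 mm. I'm moving on towards the knob.

Call:
{"op": "servo_tool", "data": {"increments": [{"dp":[30,-3,-5],"yaw":0,"grip":0.9},{"dp":[60,-3,-5],"yaw":0,"grip":0.9},{"dp":[85,-3,-5],"yaw":0,"grip":0.9},{"dp":[100,-3,-5],"yaw":0,"grip":0.9},{"dp":[100,-3,-5],"yaw":0,"grip":0.9}]}}

```text
time_s: 7.37
position: [0.5006, 0.0433, 0.2355]
eef_rot: [0.734, 0.679, 0.002, -0.001]
force: [-0.4, 0.5, -0.5]
opening: 0.0766
grip_force: 0.0
```

```bash
python3 - <<'E'
from h import *
import pickle
c=camera("wrist");cv2.imwrite("pics/w3.png",c["image"]);pickle.dump(c,open("w3.pkl","wb"))
rel([.509,.116,.231],1.487);print(proj(c,[.509,.116,.197]))
E
```

```text
pos [0.5006 0.0403 0.2353] thx 1.49 tilt [ 0.     0.001 -1.   ] t 7.4167 q7 -0.4 F [-0.2  0.3  0. ] open 0.0771 gf 0.0
dp [76.1  2.3  4.4] yaw 0.003
[281.65233572 102.18890095]
```

View pics/w3.png

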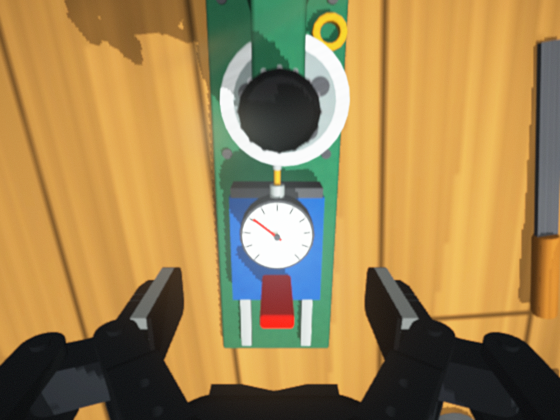

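The knob top is centred at about (280,111). The needle is up-left on the dial centred at (278,236), and the pulley ring spans x from 220 to 350.

```bash
python3 - <<'E'
from h import *
import pickle
c=pickle.load(open("w3.pkl","rb"))
k=ray(c,280,111,.197);print(k)
print("axis at z91",proj(c,[k[0],k[1],.091]))
g=c["image"].min(2)
for r in(90,100,110):
    w=np.nonzero(g[r]>150)[0];w=w[(w>205)&(w<365)];print(r,w.min(),w.max())
rel([k[0],k[1],.159],1.487)
E
```

```text
[0.50789405 0.11190574 0.197     ]
axis at z91 [277.68755047 104.16390992]
90 220 349
100 220 349
110 221 348
pos [0.5006 0.0403 0.2353] thx 1.49 tilt [ 0.     0.001 -1.   ] t 7.4167 q7 -0.4 F [-0.2  0.3  0. ] open 0.0771 gf 0.0
dp [71.9  1.5 76.4] yaw 0.003
```

The ring centre is offset to +x, so the high spot is about 119° from the plunger and a clockwise turn (positive yaw) brings it there. Next I go over the knob and down.

Call:
{"op": "servo_tool", "data": {"increments": [{"dp":[25,1.5,0],"yaw":0,"grip":0.9},{"dp":[50,1.5,0],"yaw":0,"grip":0.9},{"dp":[72,1.5,0],"yaw":0,"grip":0.9},{"dp":[72,1.5,0],"yaw":0,"grip":0.9},{"dp":[72,1.5,25],"yaw":0,"grip":0.9}]}}

```text
time_s: 7.83
position: [0.5118, 0.1108, 0.2138]
eef_rot: [0.736, 0.677, 0.005, 0.003]
force: [1.8, -0.4, -0.4]
opening: 0.0769
grip_force: 0.0
```

Call:
{"op": "servo_tool", "data": {"increments": [{"dp":[0,0,20],"yaw":0,"grip":0.9},{"dp":[0,0,40],"yaw":0,"grip":0.9},{"dp":[0,0,50],"yaw":0,"grip":0.9},{"dp":[0,0,50],"yaw":0,"grip":0.9}]}}

```text
time_s: 8.17
position: [0.507, 0.1071, 0.158]
eef_rot: [0.737, 0.675, -0.003, -0.001]
force: [0.4, -0.2, -0.4]
opening: 0.0767
grip_force: 0.0
```

```bash
python3 - <<'E'
from h import *
rel([.5079,.1119,.159],1.487)
E
```

```text
pos [0.507  0.1071 0.158 ] thx 1.483 tilt [-0.005 -0.002 -1.   ] t 8.1667 q7 -0.59 F [ 0.4 -0.2 -0.4] open 0.0767 gf 0.0
dp [ 4.8  0.5 -1. ] yaw -0.004
```

Call:
{"op": "servo_tool", "data": {"increments": [{"dp":[0,0,0],"yaw":0,"grip":0.9},{"dp":[0,0,0],"yaw":0,"grip":0.9}]}}

```text
time_s: 8.33
position: [0.5094, 0.109, 0.1613]
eef_rot: [0.737, 0.676, 0.001, 0.001]
force: [-0.3, -0.2, 0.8]
opening: 0.077
grip_force: 0.0
```

```bash
python3 - <<'E'
from h import *
rel([.5079,.1119,.159],1.487)
E
```

```text
pos [0.5094 0.109  0.1613] thx 1.484 tilt [ 0.002  0.    -1.   ] t 8.3333 q7 -0.59 F [-0.3 -0.2  0.8] open 0.077 gf 0.0
dp [ 2.7 -1.7  2.3] yaw -0.003
```

Call:
{"op": "servo_tool", "data": {"increments": [{"dp":[2.5,-1,2],"yaw":0,"grip":0.9},{"dp":[2.5,-1,2],"yaw":0,"grip":0.35},{"dp":[2.5,-1,2],"yaw":0,"grip":0.35},{"dp":[2.5,-1,2],"yaw":0,"grip":0.35},{"dp":[2.5,-1,2],"yaw":0,"grip":0.35}], "force": 25}}

```text
time_s: 8.75
position: [0.5087, 0.112, 0.1591]
eef_rot: [0.737, 0.676, 0.001, 0.001]
force: [0.7, 0.9, 2.5]
opening: 0.0417
grip_force: 25.8
```

Call:
{"op": "servo_tool", "data": {"increments": [{"dp":[0,0,0],"yaw":0.06,"grip":0.35},{"dp":[0,0,0],"yaw":0.12,"grip":0.35},{"dp":[0,0,0],"yaw":0.2,"grip":0.35},{"dp":[0,0,0],"yaw":0.28,"grip":0.35},{"dp":[0,0,0],"yaw":0.36,"grip":0.35}]}}

```text
time_s: 9.17
position: [0.5086, 0.112, 0.1592]
eef_rot: [0.847, 0.532, 0.001, 0.001]
force: [0.7, -0.7, 2.0]
opening: 0.0416
grip_force: 25.7
```

```bash
cat > n.py <<'E'
from h import *
import sys
rel([.5079,.1119,.159],1.487)
s=camera("scene");i=s["image"]
o=[]
u,v=proj(s,[.499,-.001 ,.093]).round().astype(int)
o.append(cv2.resize(i[v-22:v+22,u-22:u+22],(400,400),interpolation=2))
s=camera("side");i=s["image"];u,v=proj(s,[.499,-.001,.093]).round().astype(int)
o.append(cv2.resize(i[v-22:v+22,u-22:u+22],(400,400),interpolation=2))
cv2.imwrite(sys.argv[1],np.hstack(o))
w=camera("wrist");cv2.imwrite("pics/w_last.png",w["image"]);print(proj(w,[.499,-.001,.093]))
E
python3 n.py pics/n1.png
```

```text
pos [0.5086 0.112  0.1592] thx 1.122 tilt [ 0.003  0.    -1.   ] t 9.1667 q7 -0.89 F [ 0.7 -0.7  2. ] open 0.0416 gf 25.7
dp [-0.4 -0.6  0.2] yaw -0.365
[331.33224556 361.40780627]
```

View pics/n1.png

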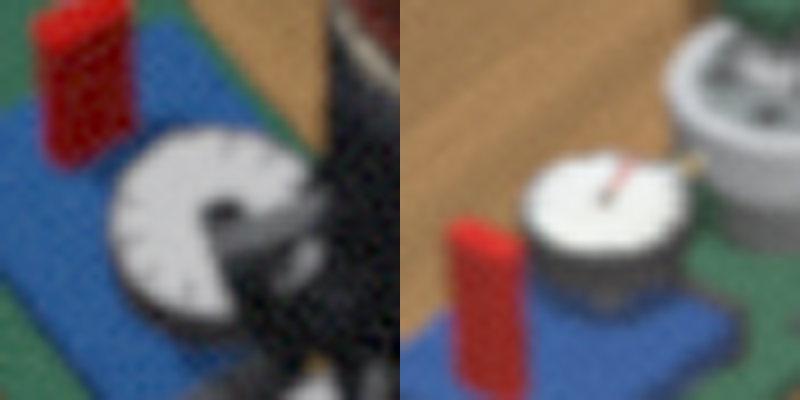

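The side view shows the needle at (605,195)→(625,160) in the crop, and it can be read from there. I'll read it numerically while turning on clockwise.

Call:
{"op": "servo_tool", "data": {"increments": [{"dp":[0,0,0],"yaw":0.09,"grip":0.35},{"dp":[0,0,0],"yaw":0.18,"grip":0.35},{"dp":[0,0,0],"yaw":0.27,"grip":0.35},{"dp":[0,0,0],"yaw":0.36,"grip":0.35},{"dp":[0,0,0],"yaw":0.44,"grip":0.35}]}}

```text
time_s: 9.73
position: [0.5085, 0.1121, 0.1591]
eef_rot: [0.942, 0.336, 0.001, 0.0]
force: [0.0, -0.3, 4.0]
opening: 0.0414
grip_force: 25.9
```

```bash
cat > r.py <<'E'
from h import *
C=np.array([.4998,.0052,.092])  # refined below by the white ellipse
rel([.5079,.1119,.159],1.487)
s=camera("side");i=s["image"].astype(int);u,v=proj(s,[.4995,.003,.092]).round().astype(int)
i=i[v-22:v+22,u-22:u+22];b,g,r=np.moveaxis(i,2,0)
w=((g>120)|((r>150)&(r-g>25)&(b>80)))&(abs(b-r)<100)&(b>95)
k,l,st,ce=cv2.connectedComponentsWithStats(w.astype(np.uint8));j=l[22,22] or 1+np.argmax(st[1:,4])
ct=cv2.findContours((l==j).astype(np.uint8),0,1)[0][0];hull=cv2.convexHull(ct)
m=np.zeros(w.shape,np.uint8);cv2.fillPoly(m,[hull],1)
M=cv2.moments(m,True);cx,cy=M["m10"]/M["m00"],M["m01"]/M["m00"]
wt=np.where((m>0)&(r-g>15),r-g,0);ys,xs=np.nonzero(wt)
c0=ray(s,cx+u-22,cy+v-22,.092);print("dial",c0[:2],st[j],"n",len(ys))
P=np.array([ray(s,x+u-22,y+v-22,.092)[:2]-c0[:2] for x,y in zip(xs,ys)])
d=(P*wt[ys,xs][:,None]).sum(0);a=np.degrees(np.arctan2(d[1],d[0]))
rel_=(np.degrees(1.487)-a-221.6)%360;print("needle cw from zero deg",rel_,"plunger mm",np.radians(rel_)/.3)
E
python3 r.py
```

```text
pos [0.5085 0.1121 0.1591] thx 0.684 tilt [ 0.002  0.    -1.   ] t 9.7333 q7 -1.24 F [ 0.  -0.3  4. ] open 0.0414 gf 25.9
dp [-0.6 -0.3  0.1] yaw -0.803
dial [0.50291435 0.04668005] [ 11   2  33  26 436] n 104
needle cw from zero deg 41.54952366223026 plunger mm 2.4172533018040343
```

```bash
cat > r.py <<'E'
from h import *
rel([.5079,.1119,.159],1.487)
C=np.array([.4995,.0032])
s=camera("side");u,v=proj(s,[*C,.093]).round().astype(int)
P=[];W=[]
for y in range(v-14,v+15):
    for x in range(u-16,u+17):
        b,g,r=s["image"][y,x].astype(int);p=ray(s,x,y,.093)[:2]-C
        if np.linalg.norm(p)<.027 and r-(g+b)/2>15: P.append(p);W.append(r-(g+b)/2)
P=np.array(P);W=np.array(W);d=(P*W[:,None]).sum(0);a=np.degrees(np.arctan2(d[1],d[0]))
z=(np.degrees(1.487)-a-221.6)%360;print("n",len(P),"mean r mm",1e3*np.linalg.norm(d)/W.sum(),"needle deg",round(z,1),"plunger mm",round(np.radians(z)/.3,2))
E
python3 r.py
```

```text
pos [0.5085 0.1121 0.1591] thx 0.681 tilt [ 0.002  0.    -1.   ] t 9.7833 q7 -1.24 F [ 0.9 -0.5  5.3] open 0.0416 gf 26.0
dp [-0.6 -0.3  0.1] yaw -0.806
n 13 mean r mm 13.754196403069455 needle deg 160.4 plunger mm 9.33
```

The reading rose from 5.1 to 9.3 mm, as predicted. About 1.3 rad remains.

Call:
{"op": "servo_tool", "data": {"increments": [{"dp":[0,0,0],"yaw":0.1,"grip":0.35},{"dp":[0,0,0],"yaw":0.2,"grip":0.35},{"dp":[0,0,0],"yaw":0.3,"grip":0.35},{"dp":[0,0,0],"yaw":0.4,"grip":0.35},{"dp":[0,0,0],"yaw":0.5,"grip":0.35}]}}

```text
time_s: 10.25
position: [0.5085, 0.1121, 0.1591]
eef_rot: [0.996, 0.092, 0.001, -0.0]
force: [-0.0, 0.8, 5.9]
opening: 0.0413
grip_force: 26.0
```

Call:
{"op": "servo_tool", "data": {"increments": [{"dp":[0,0,0],"yaw":0.1,"grip":0.35},{"dp":[0,0,0],"yaw":0.2,"grip":0.35},{"dp":[0,0,0],"yaw":0.3,"grip":0.35},{"dp":[0,0,0],"yaw":0.4,"grip":0.35},{"dp":[0,0,0],"yaw":0.4,"grip":0.35}]}}

```text
time_s: 10.67
position: [0.5084, 0.1122, 0.1591]
eef_rot: [0.994, -0.107, 0.001, -0.0]
force: [0.8, -0.0, 7.5]
opening: 0.0414
grip_force: 26.1
```

```bash
python3 r.py
```

```text
pos [0.5084 0.1122 0.1591] thx -0.215 tilt [ 0.002  0.    -1.   ] t 10.6667 q7 -1.95 F [ 0.8 -0.   7.5] open 0.0414 gf 26.1
dp [-0.5  0.4  0.1] yaw -1.702
n 9 mean r mm 14.414630774154872 needle deg 233.5 plunger mm 13.58
```

Call:
{"op": "servo_tool", "data": {"increments": [{"dp":[0,0,0],"yaw":0.08,"grip":0.35},{"dp":[0,0,0],"yaw":0.16,"grip":0.35},{"dp":[0,0,0],"yaw":0.24,"grip":0.35},{"dp":[0,0,0],"yaw":0.32,"grip":0.35},{"dp":[0,0,0],"yaw":0.38,"grip":0.35}]}}

```text
time_s: 11.13
position: [0.5085, 0.1122, 0.1591]
eef_rot: [0.956, -0.292, 0.001, -0.0]
force: [0.2, 0.7, 6.3]
opening: 0.0414
grip_force: 26.1
```

Call:
{"op": "servo_tool", "data": {"increments": [{"dp":[0,0,0],"yaw":0,"grip":0.35},{"dp":[0,0,0],"yaw":0,"grip":0.35}]}}

```text
time_s: 11.3
position: [0.5085, 0.1123, 0.1591]
eef_rot: [0.956, -0.292, 0.001, -0.001]
force: [1.1, 0.9, 6.0]
opening: 0.0413
grip_force: 26.1
```

```bash
python3 r.py
```

```text
pos [0.5085 0.1123 0.1591] thx -0.592 tilt [ 0.001  0.001 -1.   ] t 11.3 q7 -2.25 F [1.1 0.9 6. ] open 0.0413 gf 26.1
dp [-0.3  0.6  0.1] yaw -2.079
n 8 mean r mm 13.866331866098273 needle deg 240.5 plunger mm 13.99
```

Call:
{"op": "servo_tool", "data": {"increments": [{"dp":[0,0,0],"yaw":0.1,"grip":0.35},{"dp":[0,0,0],"yaw":0.2,"grip":0.35},{"dp":[0,0,0],"yaw":0.3,"grip":0.35},{"dp":[0,0,0],"yaw":0.4,"grip":0.35},{"dp":[0,0,0],"yaw":0.4,"grip":0.35}]}}

```text
time_s: 11.77
position: [0.5085, 0.1123, 0.1591]
eef_rot: [0.879, -0.477, 0.0, -0.001]
force: [0.6, 0.7, 7.0]
opening: 0.0415
grip_force: 26.2
```

```bash
python3 r.py
```

```text
pos [0.5085 0.1123 0.1591] thx -0.995 tilt [ 0.001  0.001 -1.   ] t 11.7667 q7 -2.57 F [0.6 0.7 7. ] open 0.0415 gf 26.2
dp [-0.   0.7  0.1] yaw -2.482
n 13 mean r mm 14.334286100413221 needle deg 222.7 plunger mm 12.96
```

The readings of 13.6, 14.0 and 13.0 mm at 97°, 119° and 142° put the peak at about 116°. I'll turn back 0.46 rad and release.

Call:
{"op": "servo_tool", "data": {"increments": [{"dp":[0,0,0],"yaw":-0.1,"grip":0.35},{"dp":[0,0,0],"yaw":-0.2,"grip":0.35},{"dp":[0,0,0],"yaw":-0.3,"grip":0.35},{"dp":[0,0,0],"yaw":-0.4,"grip":0.35},{"dp":[0,0,0],"yaw":-0.46,"grip":0.35}]}}

```text
time_s: 12.23
position: [0.5085, 0.1122, 0.1591]
eef_rot: [0.965, -0.261, 0.001, -0.001]
force: [0.9, 1.1, 7.4]
opening: 0.0417
grip_force: 26.1
```

Call:
{"op": "servo_tool", "data": {"increments": [{"dp":[0,0,0],"yaw":0,"grip":0.35},{"dp":[0,0,0],"yaw":0,"grip":0.35},{"dp":[0,0,0],"yaw":0,"grip":0.35},{"dp":[0,0,0],"yaw":0,"grip":0.35}]}}

```text
time_s: 12.57
position: [0.5085, 0.1122, 0.1591]
eef_rot: [0.965, -0.262, 0.001, -0.0]
force: [1.4, 0.7, 7.0]
opening: 0.0412
grip_force: 26.1
```

```bash
python3 r.py
```

```text
pos [0.5085 0.1122 0.1591] thx -0.53 tilt [ 0.002  0.001 -1.   ] t 12.5667 q7 -2.2 F [1.4 0.7 7. ] open 0.0412 gf 26.1
dp [-0.3  0.6  0.1] yaw -2.017
n 8 mean r mm 14.302865748704217 needle deg 240.4 plunger mm 13.99
```

Call:
{"op": "servo_tool", "data": {"increments": [{"dp":[0,0,0],"yaw":0,"grip":0.9},{"dp":[0,0,0],"yaw":0,"grip":0.9},{"dp":[0,0,0],"yaw":0,"grip":0.9},{"dp":[0,0,0],"yaw":0,"grip":0.9}]}}

```text
time_s: 12.95
position: [0.507, 0.1118, 0.1578]
eef_rot: [0.965, -0.264, -0.001, 0.0]
force: [1.3, -0.1, -0.5]
opening: 0.0765
grip_force: 0.0
```

Call:
{"op": "servo_tool", "data": {"increments": [{"dp":[0,0,-20],"yaw":0,"grip":0.9},{"dp":[0,0,-50],"yaw":0,"grip":0.9},{"dp":[0,0,-80],"yaw":0,"grip":0.9},{"dp":[0,0,-100],"yaw":0,"grip":0.9},{"dp":[0,0,-100],"yaw":0,"grip":0.9}]}}

```text
time_s: 13.37
position: [0.5102, 0.1121, 0.2626]
eef_rot: [0.964, -0.264, 0.004, -0.002]
force: [0.5, 0.7, 0.3]
opening: 0.0767
grip_force: 0.0
```

Call:
{"op": "servo_tool", "data": {"increments": [{"dp":[0,0,0],"yaw":0,"grip":0.9},{"dp":[0,0,0],"yaw":0,"grip":0.9},{"dp":[0,0,0],"yaw":0,"grip":0.9}]}}

```text
time_s: 13.62
position: [0.5066, 0.1118, 0.2568]
eef_rot: [0.964, -0.264, -0.002, 0.001]
force: [-0.2, 0.2, -0.2]
opening: 0.077
grip_force: 0.0
```

```bash
python3 r.py; python3 n.py pics/n2.png
```

```text
pos [0.5066 0.1118 0.2568] thx -0.535 tilt [-0.003 -0.001 -1.   ] t 13.6167 q7 -2.25 F [-0.2  0.2 -0.2] open 0.077 gf 0.0
dp [ 1.3 -1.  97.8] yaw -2.022
n 8 mean r mm 14.000294253992834 needle deg 240.3 plunger mm 13.98
pos [0.5067 0.1118 0.2569] thx -0.535 tilt [-0.003 -0.001 -1.   ] t 13.6667 q7 -2.25 F [-0.1  0.2  0.3] open 0.0768 gf 0.0
dp [ 1.2 -0.9 97.9] yaw -2.022
[393.22687858 123.56783251]
```

View pics/n2.png

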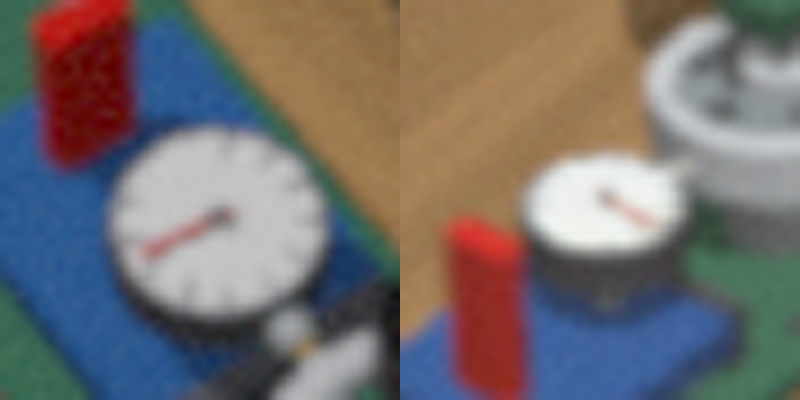

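With the hand off, the needle stands at 240° (14.0 mm, the peak) in both views, with the rim against a nearly retracted plunger and the carriage on its stop.

```bash
python3 -c "
from bench import *
print(finish_job())"
```

```text
the job is handed in; nothing more can be done
None
```

The job is handed in: the gauge is home on its stop, the pulley's high spot stands at the plunger (about 14.0 mm on the needle), and the hand is off; no pass or fail result was returned.

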